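Let the grinding balls out of a ratchet-gated chute

ROBOT

A 7-joint arm with a two-finger parallel gripper is mounted at the origin on the work surface. World frame = base frame: x ahead of the robot, y to its left, z up, the work surface at z = 0. Lengths are in m, angles in rad, forces in N, time in s.
With the tool pointing down it reaches from about 0.425 to 0.925 m from the base axis. Payload 6.8 kg.
Tool frame: the origin (TCP) lies on the centre line of the jaws, within the pads' length; the fingertips stand 14 mm ahead of it and the grasp point (between the pads) lies 5 mm behind it; z points along the fingers, x is the direction in which the jaws open and shut, and the axes are right-handed (so a half turn about z gives the same grasp; the last joint's range is limited). The gripper opens to 88 mm and grips with 3 to 60 N. Pads are 20 mm wide; open, the fingers measure 115 mm over their backs; the gripper's body (75 mm by 178 mm) begins 61 mm behind the grasp point.
Start: joints at [1.092, 0.477, 0.022, 1.555, -0.011, 1.109, -0.083], TCP at [0.245, -0.629, 0.237] pointing down, gripper open.
Joint ranges: [-2.96, 2.96], [-0.34, 2.1], [-1.41, 1.46], [0.24, 2.44], [-1.37, 4.51], [0.17, 1.92], [-2.96, 2.96]. Speed limits (rad/s): [2.39, 2.39, 3.14, 3.14, 3.14, 3.14, 3.14].

INTERFACE

Orientations are given as a 3x3 rotation matrix whose columns are the frame's x, y, z axes.
In Python, from rig import robot gives the robot as it stands.
- The arm moves only by the shell command python3 -m pendant 'ROWS' [FORCE]. ROWS is JSON, a list of rows, each a list of 3 entries, a list of its own where there are three numbers: the gripper's target within -1 to 1 (fully open at 1, half-way at 0, shut at -1), then the shift along the tool's x, y, z in mm, then the turn, a rotation vector about the tool's x, y, z in degrees. A call has 1 to 5 rows; each row is the pose to reach, as a shift and turn from the pose commanded when the call began, along the tool's axes at that moment; what a row does not reach only later rows make up. A row lasts 1/8 s, in which the tool goes at most 62.5 mm and 10.7 degrees, less where a joint would pass 70% of its speed; a pose out of reach is approached as far as the arm can. A call with a gripper value outside its range is refused whole. The fingers move at their own pace and stop on an object; FORCE is the grip in N (left out, the last holds). Time passes only in rows, so rows that repeat a pose let the fingers close. It gives the time, the measured TCP pose, the force and the opening at its end, in the units of the state.
- robot.read_state(): the state, without advancing time (a new reading comes with each control period).
- robot.camera(name): name is "scene" or "top"; returns a dict with "pixels" (420x560x3 uint8, red, green, blue), "K" (3x3 intrinsics, pixels), "extrinsics" (4x4, takes a point from camera to world coordinates). Camera axes: x right, y up, looking along -z (the intrinsics and any distortion apply to the point x, -y, -z); pixel columns grow to the right and rows downward; lengths in m; the calibration is good to about 2 mm. A picture is of the moment at which its call begins. There is no depth.
- robot.job_done(): hands the job in, once; it reports no verdict.
Trained networks look in a picture, given as the dict that the camera call returned (one of the last four; its "shot" number tells which), for a name from the list of things; names that differ only in an ending like _2 or _b are one class to them, and where a whole thing is asked for, a point or a joint stands for the part that bears it (a point fixed in the world has none). Each returns a list of dicts, best first, with "p" (0 to 1); they miss things now and then, are a little off and sometimes report something else, mostly with a low value. They report only what shows in the picture. A call takes as long as a camera call. They do not tell look-alikes from the thing itself.
- robot.find_in(picture, target): "location" ([row, column] in pixels, amid what is visible of it).
- robot.masks_of(picture, target): "region" (420x560 bool, what is visible of it) and "location" ([row, column] in pixels, amid what is visible of it).
The state is a dict: "time_s": time; "q": joint angles; "qd": joint speeds; "joint_efforts": joint torques, N m; "position": TCP position; "orientation": TCP orientation; "ft_force": force on the tool from outside, world axes, zero at the start; "wrist_torque": the same for the moment, N m; "grip_width": opening from 0.0 (shut) to 1.0 (fully open).
Only numpy, scipy, OpenCV 4.12 (cv2) and the standard library are available. Lean on these libraries where they do the work, as an engineer would, in place of code of your own. Each camera call takes 0.05 s, during which the arm holds its last target.

TASK

Empty the chute of its three porcelain grinding balls: raise the toothed gate by its upright grip until the pawl holds it high enough for the balls to roll out underneath into the tray. When all three lie in the tray, press the pawl's thumb lever down and keep it down so that the gate sinks until it is fully shut, then let the lever spring back and leave everything. Do not disturb the bowl, the jar or the cup standing around the chute.

Things in the scene. Friction and masses are not known exactly. Their poses are not given: they have to be found in the camera images.
- chute: Fixed aluminium ball chute. Origin: on the table under the gate's foot, mid-width. x level, uphill; -x out over the tray, about towards the robot; y left looking uphill; z up. Channel 66 mm wide, open on top, walls 50 mm, slopes 28 deg down to -x; its floor meets the gate at z = 50 mm. Gate is square to it: opening direction (-0.469, 0, 0.883). Chute x -20 to 180 mm, up to 190 mm high.
- tray_mid (a point): Middle of the floor of the fixed plywood tray below the gate, at (-114, 0, 6) mm in the chute's frame. Floor inside about 179 x 164 mm, walls 60 mm high; tray from x = -208 to -20 mm, 176 mm wide outside. A fixed strap bridges the channel just uphill of the gate, 64 to 69 mm above its floor.
- gate_plate (a joint): Lift of the flat steel gate, m along its leaning travel: 0 shut, 0.105 upper stop. Six saw teeth, 20 mm pitch, on its +y edge: the pawl lets it rise and holds it at 0, 0.02 .. 0.10. A ball needs 0.08 or more. Starts shut. About 0.6 kg; raising takes 6 to 18 N at 50 mm/s. With the pawl held off it sinks by itself, damped, at 50 to 110 mm/s.
- gate_grip (a point): Middle of the grip on the gate's top; moves with it. A flat tab 12 mm thick, 60 mm wide (chute's y), free 40 mm below to 32 mm above, leaning 28 deg with the gate; taken by a gripper pointing along (0.469, 0, -0.883) in the chute's frame. Site z: opening direction, y: width, x: across thickness. Gate shut: at (-84, 0, 200) mm in the chute's frame.
- pawl_arm (a joint): Turn of the pawl, rad: 0 = sprung home in the teeth, 0.4 = stop. Its nose is clear of the teeth from about 0.25. Pressing the thumb lever down turns it; let go, it springs back. Takes about 2 to 5 N at the pad.
- pawl_pad (a point): Middle of the upper face of the thumb pad (36 x 40 mm, 8 mm thick) at the end of the pawl's lever, left (+y) of the chute, at (-47, 140, 109) mm in its frame when home. Faces along the gate's opening direction, moves against it, pivot 80 mm inward (-y): 20 mm of pressing is 0.25 rad, 30 mm 0.38 rad. Nothing below it for the whole stroke.
- ball0_center (a point): Centre of a white porcelain grinding ball, 60 mm diameter, about 0.25 kg; starts in the chute, number 1 counted uphill from the gate. Under the strap.
- ball1_center (a point): Centre of a white porcelain grinding ball, 60 mm diameter, about 0.25 kg; starts in the chute, number 2 counted uphill from the gate.
- ball2_center (a point): Centre of a white porcelain grinding ball, 60 mm diameter, about 0.25 kg; starts in the chute, number 3 counted uphill from the gate.
- bowl: Bystander: white bowl, 120 mm wide, 55 mm high, on the chute's right (-y). Origin at the centre of its underside, z up.
- jar: Bystander: closed terracotta-coloured jar with white cap, 72 mm wide, 110 mm high, behind the pawl lever on the chute's left. Origin at the centre of its underside, z up.
- cup: Bystander: terracotta cup, 68 mm wide, 80 mm high, to the right of the tray. Origin at the centre of its underside, z up.
- ball0: The same ball as point ball0_center: body of that ball, its origin turns with it, so use the point.
- ball1: The same ball as point ball1_center: body of that ball, its origin turns with it, so use the point.
- ball2: The same ball as point ball2_center: body of that ball, its origin turns with it, so use the point.
Mind the look-alikes: they are no part of the job. Leave any red look-alike of the ball2 alone. What is shaped like the ball0 but yellow is not meant.

How it is judged:
On the way, in this order (a step that is already met when the one before it is completed fails the run):
1. the gate is raised past its second tooth (value of joint gate_plate above 0.05 m), for 0.05 s.
2. all three balls have rolled out and lie in the tray (horizontal distance between each of ball0_center, ball1_center, ball2_center and tray_mid below 0.115 m and z of each of ball0_center, ball1_center, ball2_center in the frame of chute below 0.065 m), for 0.2 s.
At the end, for the whole second after the job is handed in: The gate is shut (joint below 0.005 m), the pawl sprung back (below 0.06 rad), and all three balls lie quietly in the tray (centre within 115 mm of the tray's middle seen from above, less than 65 mm above the table, slower than 0.1 m/s) (all of step 2 and value of joint gate_plate below 0.005 m and value of joint pawl_arm below 0.06 rad and linear speed of each of ball0, ball1, ball2 below 0.1 m/s); the robot touches nothing.
It fails at once if the bowl is moved more than 30 mm or tipped (distance of bowl from where it was at the start of the episode above 0.03 m or angle between bowl's own z axis and vertical above 0.5 rad).
It fails at once if the jar is moved more than 30 mm or tipped (distance of jar from where it was at the start of the episode above 0.03 m or angle between jar's own z axis and vertical above 0.5 rad).
It fails at once if the cup is moved more than 30 mm or tipped (distance of cup from where it was at the start of the episode above 0.03 m or angle between cup's own z axis and vertical above 0.5 rad).
It also fails if it takes over 42 s, if anything falls off the work surface, if the arm or the gripper's body presses on something with over 40 N, if the wrist force passes 120 N, or if a joint passes its speed limit or range.

## Working session

There is one attempt and no reset: what is moved stays moved. The work goes in short steps, Python scripts to look and compute and a shell command to move; the robot and the scene stay as the last step left them, time stands still between calls to the robot, and variables do not carry over. Pictures are saved under pics/ and viewed, and the job is handed in when it is done.

```bash
ls; mkdir -p pics; python3 - <<'E'
from rig import robot
import cv2,numpy as np
s=robot.read_state(); print(s['time_s'],s['position'],s['orientation'],s['grip_width'])
for n in ['scene','top']:
    p=robot.camera(n); cv2.imwrite(f'pics/{n}0.png',p['pixels'][:,:,::-1])
    print(n,p['K'],p['extrinsics'],[k for k in p])
    for t in ['chute','gate_grip','pawl_pad','ball0','bowl','jar','cup','gate_plate','pawl_arm']:
        r=robot.find_in(p,t); print(t,[(np.round(x['location'],1).tolist(),round(x['p'],2)) for x in r[:5]])
E
```

```text
pics
0.0 [ 0.24438279 -0.62861692  0.23571265] [[ 3.62388223e-01 -9.32026932e-01 -7.57566934e-04]
 [-9.32025612e-01 -3.62388989e-01  1.57456302e-03]
 [-1.74206905e-03  1.35468692e-04 -9.99998473e-01]] 1.0007462005596777
scene [[515.55376877   0.         279.31838066]
 [  0.         515.55376877 204.86537989]
 [  0.           0.           1.        ]] [[-0.79394294 -0.42214468  0.43754825  1.1518538 ]
 [ 0.60797346 -0.55689929  0.56588996  0.62749969]
 [ 0.00478288  0.71530207  0.69879902  0.96862156]
 [ 0.          0.          0.          1.        ]] ['pixels', 'K', 'extrinsics', 'shot']
chute [([205.6, 283.6], 0.66)]
gate_grip [([162.1, 298.5], 0.8)]
pawl_pad [([190.7, 201.5], 0.71)]
ball0 [([222.2, 363.8], 0.88), ([293.1, 238.7], 0.77), ([199.0, 245.3], 0.69), ([253.7, 364.3], 0.57), ([194.6, 261.7], 0.53)]
bowl [([188.8, 200.5], 0.97)]
jar [([284.5, 305.5], 0.82)]
cup [([149.7, 257.5], 0.75), ([209.1, 328.7], 0.73)]
gate_plate [([161.2, 300.9], 0.79)]
pawl_arm [([210.8, 329.0], 0.5)]
top [[386.24206176   0.         272.77702891]
 [  0.         386.24206176 206.94425796]
 [  0.           0.           1.        ]] [[ 2.16169905e-02  9.96679238e-01 -7.85060591e-02  5.80799458e-01]
 [-9.99764205e-01  2.17119390e-02  3.55966394e-04 -2.75502733e-03]
 [ 2.05930308e-03  7.84798528e-02  9.96913573e-01  8.56968786e-01]
 [ 0.00000000e+00  0.00000000e+00  0.00000000e+00  1.00000000e+00]] ['pixels', 'K', 'extrinsics', 'shot']
chute [([266.1, 320.7], 0.69), ([205.1, 321.1], 0.25)]
gate_grip [([276.2, 331.4], 0.58), ([224.8, 320.6], 0.19)]
pawl_pad [([263.0, 259.4], 0.87)]
ball0 [([273.1, 213.2], 0.81), ([203.5, 322.6], 0.78), ([224.7, 320.4], 0.76), ([132.0, 257.5], 0.76), ([173.6, 323.7], 0.65)]
bowl [([176.9, 410.7], 0.66)]
jar [([185.8, 216.7], 0.69)]
cup [([281.6, 437.2], 0.78), ([263.6, 255.2], 0.49)]
gate_plate [([274.5, 334.7], 0.84), ([175.9, 409.2], 0.74)]
pawl_arm [([262.5, 253.6], 0.63)]
```

View pics/scene0.png

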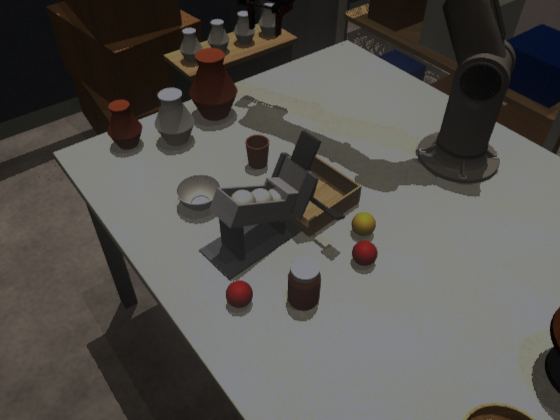

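View pics/top0.png

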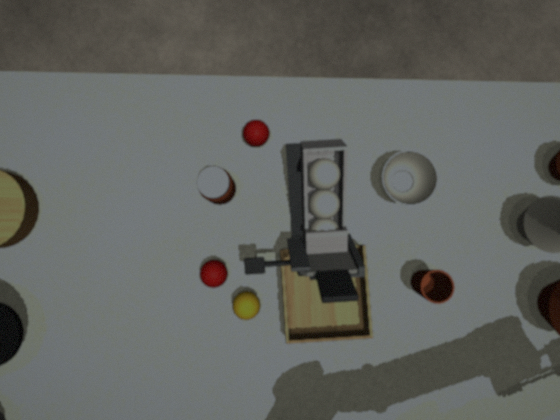

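```bash
python3 - <<'E'
import cv2,numpy as np
for n,(r0,r1,c0,c1) in dict(scene=(125,275,190,390),top=(125,350,225,425)).items():
    a=cv2.imread(f'pics/{n}0.png')[r0:r1,c0:c1]; a=np.clip(a.astype(float)*1.8,0,255).astype('uint8')
    f=3.5 if n=='scene' else 2.6
    cv2.imwrite(f'pics/{n}0z.png',cv2.resize(a,None,fx=f,fy=f,interpolation=cv2.INTER_CUBIC))
E
```

```text
(no output)
```

View pics/scene0z.png

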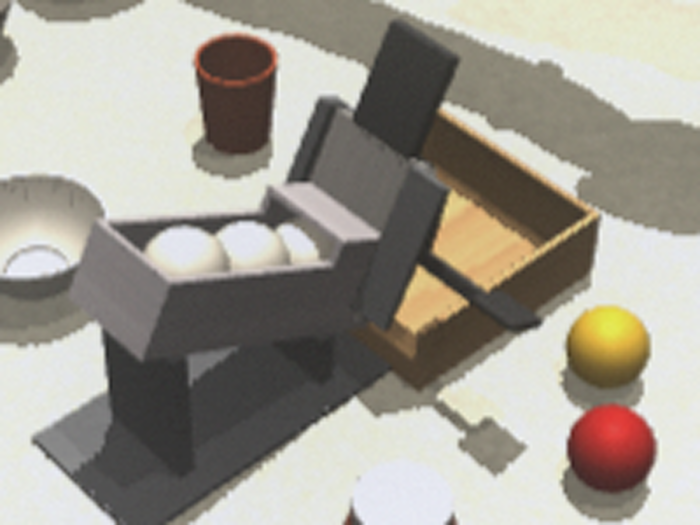

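View pics/top0z.png

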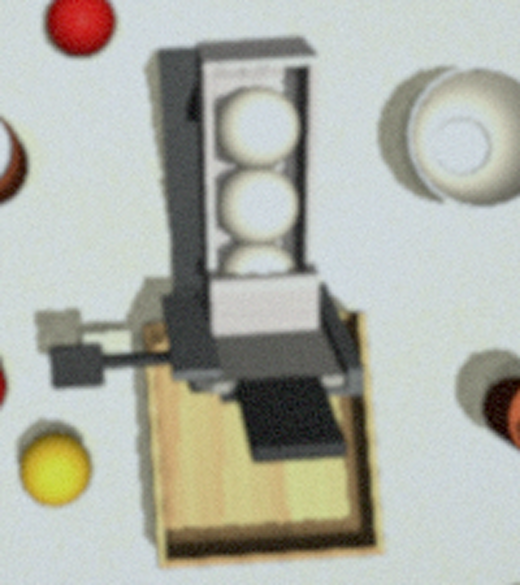

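```bash
cat > h.py <<'E'
import numpy as np
from rig import robot
def proj(p,K,E):
    P=np.linalg.inv(E)@np.append(p,1); v=np.array([P[0],-P[1],-P[2]]); w=K@v; return w[:2]/w[2]
def Rz(a): c,s=np.cos(a),np.sin(a); return np.array([[c,-s,0],[s,c,0],[0,0,1]])
E
python3 - <<'E'
from h import *
from scipy.optimize import least_squares
cams={n:robot.camera(n) for n in ['scene','top']}
T=lambda x,y:(x/2.6+225,y/2.6+125)
S=lambda x,y:(x/3.5+190,y/3.5+125)
obs=[('b1t','top',(65.4,0,118.7),T(259,205)),('b2t','top',(118.4,0,146.8),T(259,127)),
('padt','top',(-47,140,109),T(77,365)),('tr+','top',(-208,88,60),T(162,567)),('tr-','top',(-208,-88,60),T(382,552)),
('tab+','top',(-99,30,228),T(253,461)),('tab-','top',(-99,-30,228),T(345,455)),
('tabS','scene',(-99,0,228),S(426,40)),('padS','scene',(-47,140,109),S(510,314)),('b1S','scene',(65.4,0,118.7),S(247,257)),('b2S','scene',(118.4,0,146.8),S(187,264)),
('trS','scene',(-208,88,60),S(598,215)),('trS2','scene',(-20,88,60),S(418,362))]
def res(v): 
    return np.array([proj(Rz(v[2])@(np.array(p)/1e3)+[v[0],v[1],0],cams[c]['K'],cams[c]['extrinsics'])-o for _,c,p,o in obs])
r=least_squares(lambda v:res(v).ravel(),[.55,-.1,0],loss='soft_l1')
print(r.x,np.degrees(r.x[2]))
for o,e in zip(obs,res(r.x)): print(o[0],e.round(1))
R=Rz(r.x[2])
for n,p in [('grip',(-84,0,200)),('pad',(-47,140,109)),('traymid',(-114,0,6))]: print(n,R@(np.array(p)/1e3)+[r.x[0],r.x[1],0])
for cn in cams:
    for t in ['jar','bowl','cup']:
        print(cn,t)
s=robot.read_state();print(s['q'],s['time_s'])
E
```

```text
[ 0.58177742 -0.10657692  0.0718626 ] 4.117423738793788
b1t [-0.2  0. ]
b2t [0.1 0.3]
padt [-0.2  0.8]
tr+ [-2.2  0.6]
tr- [0.3 1.8]
tab+ [-1.2 -1.4]
tab- [ 0.8 -1. ]
tabS [-0.2 -0.9]
padS [-1.1 -2.5]
b1S [-0.9  1.7]
b2S [-1.7  1.4]
trS [ 0.8 -0.3]
trS2 [ 0.6 -8.3]
grip [ 0.49799422 -0.11260818  0.2       ]
pad [0.52484662 0.0296871  0.109     ]
traymid [ 0.46807165 -0.11476221  0.006     ]
scene jar
scene bowl
scene cup
top jar
top bowl
top cup
[ 1.09187588  0.47697993  0.02241117  1.55542937 -0.01149536  1.10931437
 -0.08312012] 1.1
```

```bash
cat >> h.py <<'E'
from scipy.spatial.transform import Rotation as Ro
YAW=np.radians(4.3); O=np.array([0.5818,-0.1066,0])
RC=Rz(YAW)
def w(p): return RC@(np.array(p,float)/1e3)+O
RG=RC@np.array([[.883,0,.469],[0,-1,0],[.469,0,-.883]])
GRIP=w((-84,0,200)); PAD=w((-47,140,109))
def go(pos,R):
    s=robot.read_state(); R0=np.array(s['orientation'])
    d=R0.T@(np.array(pos)-s['position'])*1e3
    print('t',s['time_s'],'pos',np.round(s['position'],4),'shift mm',d.round(1),'turn',Ro.from_matrix(R0.T@R).as_rotvec(degrees=True).round(1),'F',np.round(s['ft_force'],1),'q',np.round(s['q'],2),'g',round(s['grip_width'],3))
E
python3 -c "
from h import *
print(GRIP,PAD); go(GRIP-0.1*RG[:,2],RG)"
```

```text
[ 0.49803645 -0.11289821  0.2       ] [0.52443528 0.02948192 0.109     ]
t 1.1 pos [ 0.2446 -0.6291  0.2367] shift mm [-403.  -378.4  -51.6] turn [ 17.8  24.  -71.5] F [ 0.4 -1.   1. ] q [ 1.09  0.48  0.02  1.56 -0.01  1.11 -0.08] g 1.004
```

```bash
python3 -m pendant '[[1,[-40,-38,-20],[2,2.7,-8]],[1,[-80,-76,-40],[4,5.4,-16]],[1,[-120,-114,-55],[6,8,-24]],[1,[-160,-152,-65],[8,10.8,-32]],[1,[-200,-190,-75],[10,13.5,-40]]]'; python3 -c "
from h import *
go(GRIP-0.1*RG[:,2],RG)"
```

```text
time_s: 1.72
position: [0.3498, -0.3721, 0.3124]
orientation: [[0.842, -0.461, 0.279], [-0.464, -0.884, -0.06], [0.274, -0.079, -0.958]]
ft_force: [1.1, 0.2, 0.4]
grip_width: 0.998
t 1.725 pos [ 0.3498 -0.3721  0.3124] shift mm [ -39.8 -270.9   36.1] turn [  7.8  10.4 -31.2] F [1.1 0.2 0.4] q [ 1.04  0.03 -0.25  1.99 -0.19  0.88  0.4 ] g 0.998
```

```bash
python3 -m pendant '[[1,[-8,-54,4],[1.6,2,-6.2]],[1,[-16,-108,8],[3.2,4,-12.4]],[1,[-24,-162,12],[4.8,6,-18.6]],[1,[-32,-216,18],[6.4,8,-25]],[1,[-40,-271,26],[7.8,10.4,-31]]]'; python3 -c "
from h import *
go(GRIP-0.1*RG[:,2],RG)"
```

```text
time_s: 2.35
position: [0.4495, -0.1163, 0.2981]
orientation: [[0.881, 0.07, 0.468], [0.061, -0.998, 0.034], [0.469, -0.001, -0.883]]
ft_force: [0.8, -0.5, -0.2]
grip_width: 0.999
t 2.35 pos [ 0.4495 -0.1163  0.2981] shift mm [-3.   0.2  9.4] turn [ 0.1 -0.  -0.3] F [ 0.8 -0.5 -0.2] q [ 0.79 -0.14 -0.51  2.24 -0.41  0.6   0.63] g 0.999
```

```bash
cat > snap.py <<'E'
import sys,cv2,numpy as np
from h import *
for n in sys.argv[2:]:
    r0,r1,c0,c1=dict(scene=(60,270,190,390),top=(125,370,225,425))[n]
    a=robot.camera(n)['pixels'][r0:r1,c0:c1,::-1]; a=np.clip(a.astype(float)*1.8,0,255).astype('uint8')
    cv2.imwrite(f'pics/{n}{sys.argv[1]}.png',cv2.resize(a,None,fx=2.4,fy=2.4,interpolation=cv2.INTER_CUBIC))
E
python3 snap.py 1 scene top
```

```text
(no output)
```

View pics/scene1.png

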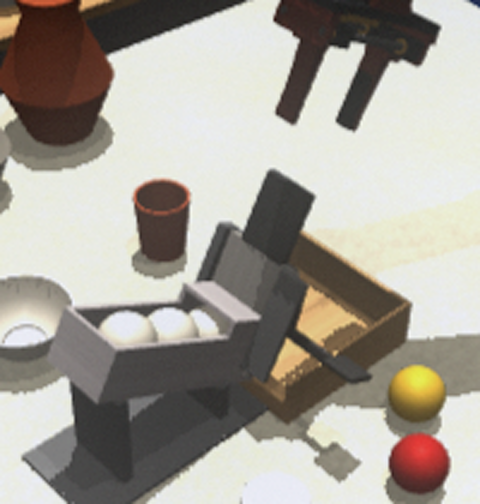

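View pics/top1.png

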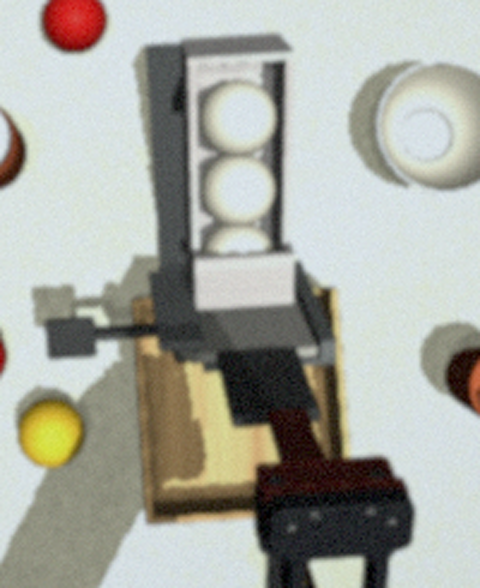

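```bash
python3 -m pendant '[[1,[-2,0,30],[0,0,0]],[1,[-2,0,60],[0,0,0]],[1,[-2,0,85],[0,0,0]],[1,[-2,0,103],[0,0,0]],[1,[-2,0,108],[0,0,0]]]'; python3 snap.py 2 scene;python3 -c "
from h import *
go(GRIP+0.005*RG[:,2],RG)"
```

```text
time_s: 3.08
position: [0.4973, -0.1146, 0.2002]
orientation: [[0.883, 0.066, 0.465], [0.056, -0.998, 0.034], [0.466, -0.004, -0.885]]
ft_force: [0.0, 0.1, -0.2]
grip_width: 1.002
t 3.125 pos [ 0.4974 -0.1146  0.2004] shift mm [ 0.5 -1.7  5.7] turn [ 0.   0.2 -0.6] F [ 0.  -0.8 -0.1] q [ 0.72  0.11 -0.57  2.28 -0.18  0.3   0.4 ] g 1.0
```

View pics/scene2.png

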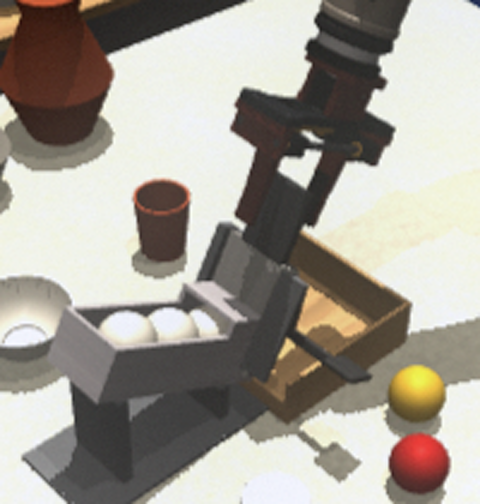

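The fingers straddle the tab (around 285,215 in the zoom). I'll close them now.

```bash
python3 -m pendant '[[-1,[0,0,0],[0,0,0]],[-1,[0,0,0],[0,0,0]],[-1,[0,0,0],[0,0,0]],[-1,[0,0,0],[0,0,0]],[-1,[0,0,0],[0,0,0]]]' 35; python3 snap.py 3 scene;python3 -c "
from h import *
go(GRIP+0.005*RG[:,2],RG)"
```

```text
time_s: 3.75
position: [0.4975, -0.1143, 0.2012]
orientation: [[0.882, 0.067, 0.466], [0.057, -0.998, 0.034], [0.467, -0.003, -0.884]]
ft_force: [-0.1, 0.5, 0.4]
grip_width: 0.465
t 3.8 pos [ 0.4975 -0.1143  0.2012] shift mm [ 0.  -1.3  6.3] turn [ 0.1  0.1 -0.5] F [ 0.4 -0.2 -0.3] q [ 0.73  0.11 -0.57  2.28 -0.18  0.3   0.4 ] g 0.427
```

View pics/scene3.png

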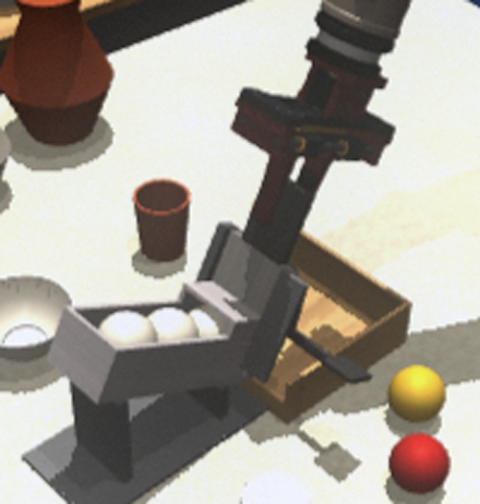

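Still closing.

```bash
python3 -m pendant '[[-1,[0,0,0],[0,0,0]],[-1,[0,0,0],[0,0,0]],[-1,[0,0,0],[0,0,0]],[-1,[0,0,0],[0,0,0]],[-1,[0,0,0],[0,0,0]]]' 40; python3 -c "
from h import *
go(GRIP+0.005*RG[:,2],RG)"
```

```text
time_s: 4.42
position: [0.4979, -0.1142, 0.2013]
orientation: [[0.882, 0.067, 0.467], [0.058, -0.998, 0.034], [0.468, -0.003, -0.884]]
ft_force: [1.8, -0.0, -2.4]
grip_width: 0.14
t 4.425 pos [ 0.4979 -0.1142  0.2013] shift mm [-0.4 -1.3  6.3] turn [ 0.1  0.1 -0.5] F [ 1.8 -0.  -2.4] q [ 0.73  0.11 -0.57  2.28 -0.18  0.3   0.4 ] g 0.14
```

```bash
python3 -m pendant '[[-1,[0,0,-6],[0,0,0]],[-1,[0,0,-13],[0,0,0]],[-1,[0,0,-20],[0,0,0]],[-1,[0,0,-27],[0,0,0]],[-1,[0,0,-34],[0,0,0]]]' 50; python3 -m pendant '[[-1,[0,0,-7],[0,0,0]],[-1,[0,0,-14],[0,0,0]],[-1,[0,0,-21],[0,0,0]],[-1,[0,0,-28],[0,0,0]],[-1,[0,0,-35],[0,0,0]]]';python3 -c "
from h import *
go(GRIP+0.005*RG[:,2],RG)"; python3 snap.py 4 scene
```

```text
time_s: 5.05
position: [0.4821, -0.1155, 0.231]
orientation: [[0.882, 0.067, 0.467], [0.058, -0.998, 0.034], [0.468, -0.003, -0.884]]
ft_force: [10.5, -2.0, -11.9]
grip_width: 0.136
time_s: 5.68
position: [0.4657, -0.1168, 0.262]
orientation: [[0.882, 0.067, 0.467], [0.058, -0.998, 0.034], [0.468, -0.003, -0.884]]
ft_force: [10.5, -3.1, -12.7]
grip_width: 0.145
t 5.675 pos [ 0.4657 -0.1168  0.262 ] shift mm [-0.3 -1.6 75. ] turn [ 0.1  0.1 -0.5] F [ 10.5  -3.1 -12.7] q [ 0.81 -0.06 -0.57  2.26 -0.37  0.49  0.59] g 0.145
```

View pics/scene4.png

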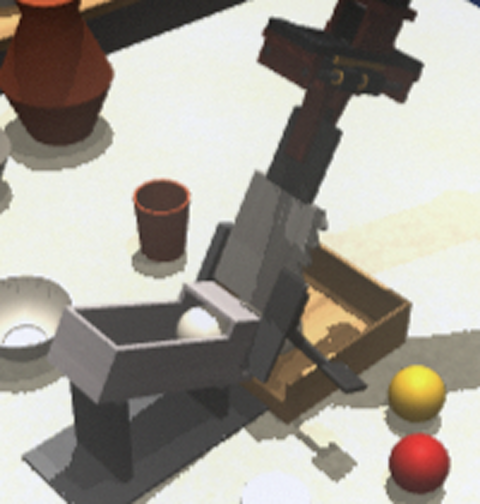

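```bash
python3 -m pendant '[[-1,[0,0,-7],[0,0,0]],[-1,[0,0,-14],[0,0,0]],[-1,[0,0,-21],[0,0,0]],[-1,[0,0,-28],[0,0,0]],[-1,[0,0,-33],[0,0,0]]]';python3 -c "
from h import *
go(GRIP+0.005*RG[:,2],RG)"; python3 snap.py 5 scene top
```

```text
time_s: 6.35
position: [0.4501, -0.1182, 0.2914]
orientation: [[0.882, 0.066, 0.467], [0.058, -0.998, 0.033], [0.468, -0.002, -0.884]]
ft_force: [7.2, -3.0, -6.2]
grip_width: 0.139
t 6.35 pos [ 0.4501 -0.1182  0.2914] shift mm [ -0.2  -1.9 108.3] turn [ 0.1  0.1 -0.5] F [ 7.2 -3.  -6.2] q [ 0.82 -0.13 -0.54  2.24 -0.41  0.58  0.64] g 0.139
```

View pics/scene5.png

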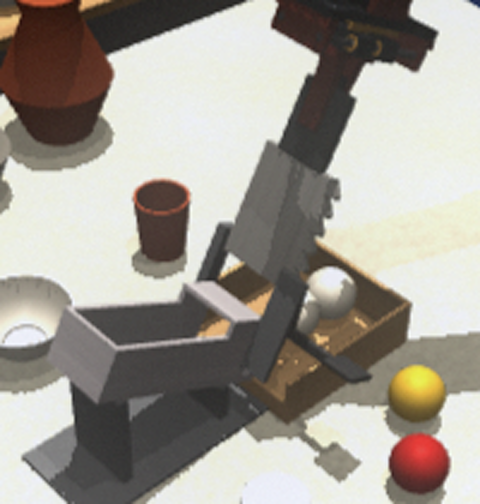

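View pics/top5.png

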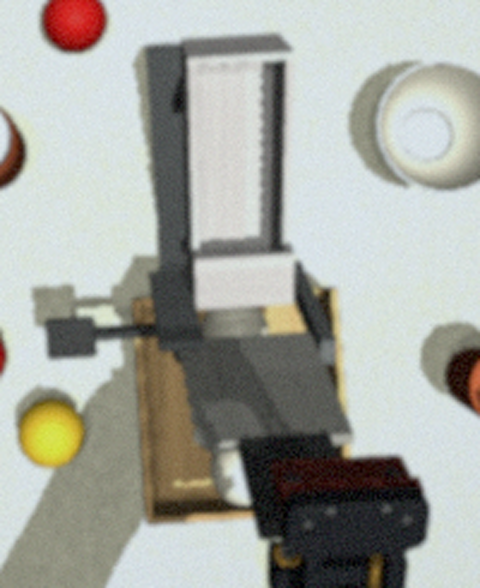

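```bash
python3 -m pendant '[[0.3,[0,0,0],[0,0,0]],[0.3,[0,0,0],[0,0,0]],[0.3,[0,0,0],[0,0,0]],[0.3,[0,0,0],[0,0,0]],[0.3,[0,0,0],[0,0,0]]]'; python3 -c "
from h import *
go(PAD-0.06*RG[:,2],RG)"; python3 snap.py 6 scene
```

```text
time_s: 7.08
position: [0.4499, -0.1177, 0.2912]
orientation: [[0.882, 0.067, 0.466], [0.057, -0.998, 0.034], [0.467, -0.003, -0.884]]
ft_force: [-0.8, 0.5, 0.2]
grip_width: 0.638
t 7.075 pos [ 0.4499 -0.1177  0.2912] shift mm [ -11.1 -141.2  140.8] turn [ 0.1  0.1 -0.5] F [-0.8  0.5  0.2] q [ 0.82 -0.13 -0.54  2.24 -0.41  0.58  0.63] g 0.638
```

View pics/scene6.png

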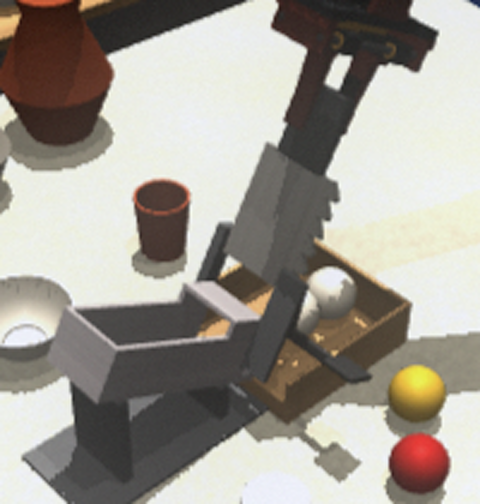

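```bash
python3 -m pendant '[[0.3,[0,-30,-8],[0,0,0]],[0.3,[0,-65,-8],[0,0,0]],[0,[-3,-100,-5],[0,0,0]],[-1,[-8,-130,0],[0,0,0]],[-1,[-11,-140,10],[0,0,0]]]'; python3 -m pendant '[[-1,[0,0,30],[0,0,0]],[-1,[0,0,65],[0,0,0]],[-1,[0,0,90],[0,0,0]],[-1,[0,0,100],[0,0,0]],[-1,[0,0,100],[0,0,0]]]'; python3 -c "
from h import *
go(PAD-0.014*RG[:,2],RG)"; python3 snap.py 7 scene top
```

```text
time_s: 7.75
position: [0.4355, 0.0234, 0.2779]
orientation: [[0.882, 0.069, 0.467], [0.06, -0.998, 0.034], [0.468, -0.002, -0.884]]
ft_force: [-0.7, -1.9, -0.6]
grip_width: 0.35
time_s: 8.38
position: [0.4822, 0.0254, 0.1881]
orientation: [[0.883, 0.067, 0.464], [0.057, -0.998, 0.036], [0.466, -0.005, -0.885]]
ft_force: [0.0, -0.3, 0.3]
grip_width: 0.006
t 8.375 pos [0.4822 0.0254 0.1881] shift mm [ 0.7 -0.9 75.7] turn [-0.1  0.2 -0.5] F [ 0.  -0.3  0.3] q [ 0.81  0.13 -1.06  2.34  0.64  0.31 -0.72] g 0.006
```

View pics/scene7.png

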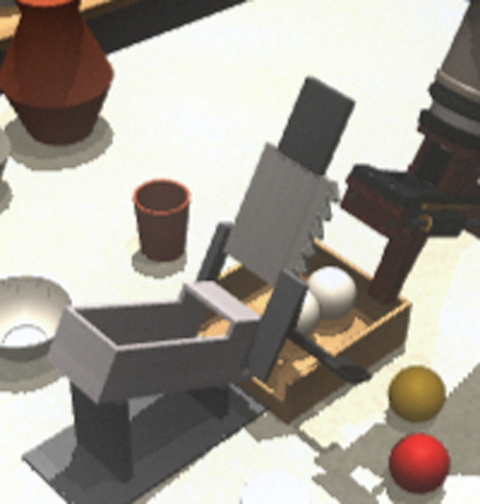

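View pics/top7.png

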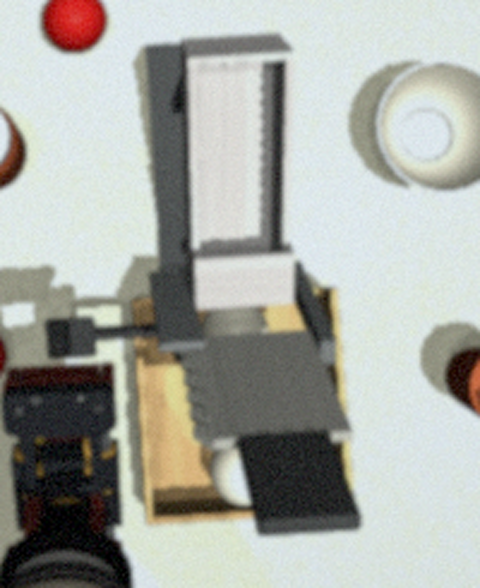

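```bash
cat > balls.py <<'E'
from h import *
def ray(px,cam,z):
    K,E=cam['K'],cam['extrinsics']; v=np.linalg.solve(K,np.array([px[0],px[1],1]))
    d=E[:3,:3]@np.array([v[0],-v[1],-v[2]]); o=E[:3,3]; return o+d*(z-o[2])/d[2]
for n in ['top','scene']:
    p=robot.camera(n)
    for m in robot.masks_of(p,'ball0')[:8]:
        l=m['location']; q=RC.T@(ray((l[1],l[0]),p,.036)-O)*1e3
        rr=np.argwhere(m['region'])
        if len(rr)==0: continue
        print(n,round(m['p'],2),np.round(l),'chute xy if in tray',q.round(),'rgb',p['pixels'][m['region']].mean(0).round(),rr.min(0),rr.max(0))
E
python3 balls.py
```

```text
top 0.81 [272. 213.] chute xy if in tray [-60. 231.  36.] rgb [88. 20. 18.] [259 199] [286 227]
top 0.69 [131. 258.] chute xy if in tray [238. 121.  36.] rgb [98. 22. 21.] [119 243] [145 268]
top 0.51 [255. 324.] chute xy if in tray [-37.  -5.  36.] rgb [77. 76. 69.] [251 309] [263 336]
top 0.49 [324. 320.] chute xy if in tray [-179.   14.   36.] rgb [102. 104.  97.] [312 312] [334 327]
scene 0.79 [221. 363.] chute xy if in tray [-134.  162.   36.] rgb [77. 63. 30.] [213 352] [234 375]
scene 0.68 [292. 238.] chute xy if in tray [235. 125.  36.] rgb [94. 38. 37.] [280 225] [306 252]
scene 0.65 [181. 324.] chute xy if in tray [-170.  -10.   36.] rgb [105. 102.  97.] [171 318] [192 338]
scene 0.61 [188. 198.] chute xy if in tray [ 105. -211.   36.] rgb [106. 104.  98.] [174 176] [210 219]
scene 0.58 [253. 367.] chute xy if in tray [-62. 239.  36.] rgb [88. 31. 29.] [240 352] [264 377]
```

```bash
python3 - <<'E'
import cv2,numpy as np
from h import *
out=[]
for n,(r0,r1,c0,c1) in dict(scene=(155,225,280,380),top=(235,345,275,375)).items():
    p=robot.camera(n); a=np.clip(p['pixels'][r0:r1,c0:c1,::-1].astype(float)*2.2,0,255).astype('uint8')
    f=7 if n=='scene' else 5.4
    a=cv2.resize(a,None,fx=f,fy=f,interpolation=cv2.INTER_CUBIC).copy()
    for pt,col in [((-173,0,36),(0,0,255)),((-113,0,36),(0,255,0)),((-55,0,36),(255,0,0)),((-55,0,46),(255,255,0)),((-40,0,80),(255,0,255))]:
        c=proj(w(pt),p['K'],p['extrinsics']); dist=np.linalg.norm(w(pt)-p['extrinsics'][:3,3])
        cv2.circle(a,tuple(int(v) for v in ((c[0]-c0)*f,(c[1]-r0)*f)),int(p['K'][0,0]*.03/dist*f),col,1)
    cv2.imwrite(f'pics/{n}8.png',a)
E
```

```text
(no output)
```

View pics/scene8.png

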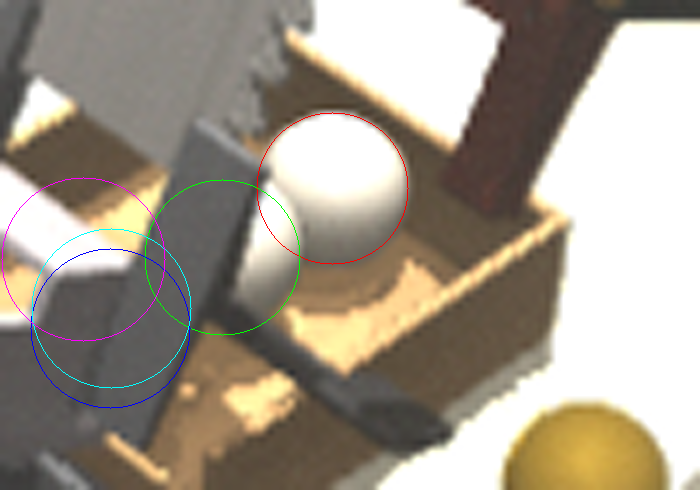

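View pics/top8.png

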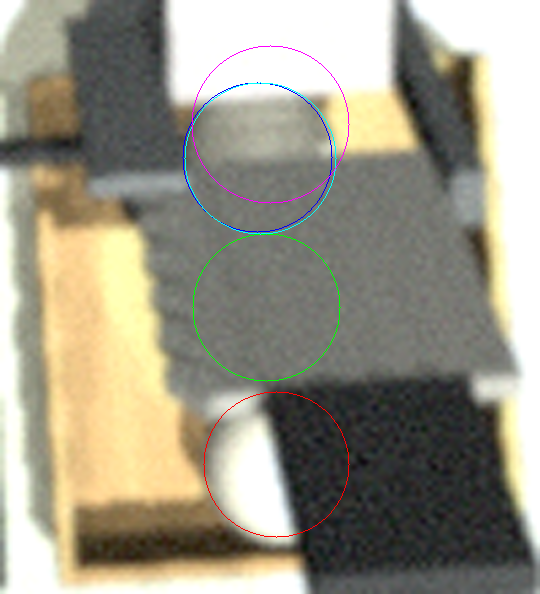

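```bash
python3 - <<'E'
import cv2,numpy as np
from h import *
r0,r1,c0,c1=245,275,300,345
acc=[]
for i in range(3):
    p=robot.camera('top'); acc.append(p['pixels'][r0:r1,c0:c1,::-1].astype(float))
a=np.clip(np.mean(acc,0)*2.6,0,255).astype('uint8')
cv2.imwrite('pics/top9.png',cv2.resize(a,None,fx=17,fy=17,interpolation=cv2.INTER_NEAREST))
# scene: third ball glimpses
E
```

```text
(no output)
```

View pics/top9.png

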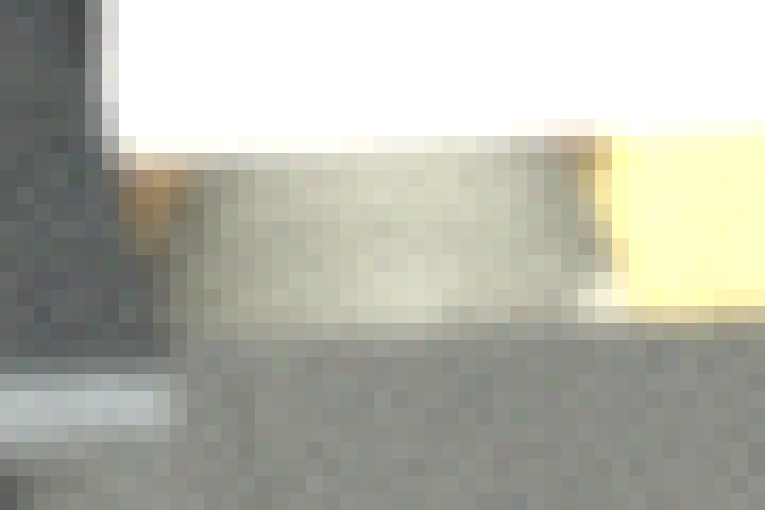

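```bash
python3 -m pendant '[[-1,[0,-1,25],[0,0,0]],[-1,[0,-1,50],[0,0,0]],[-1,[0,-1,66],[0,0,0]],[-1,[0,-1,68],[0,0,0]]]'; python3 -c "
from h import *
go(PAD-0.014*RG[:,2],RG)"; python3 snap.py 10 scene top
```

```text
time_s: 9.43
position: [0.5136, 0.0288, 0.1284]
orientation: [[0.883, 0.067, 0.465], [0.058, -0.998, 0.035], [0.466, -0.004, -0.885]]
ft_force: [0.3, 1.0, 0.1]
grip_width: 0.004
t 9.425 pos [0.5136 0.0288 0.1284] shift mm [0.5 0.1 8.2] turn [ 0.   0.2 -0.5] F [0.3 1.  0.1] q [ 0.44  0.29 -0.73  2.34  1.25  0.27 -1.33] g 0.004
```

View pics/scene10.png

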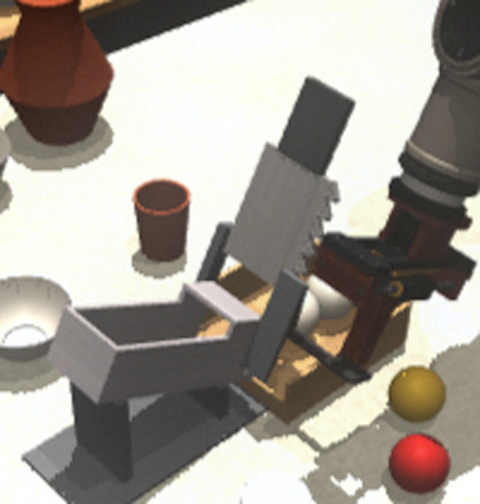

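View pics/top10.png

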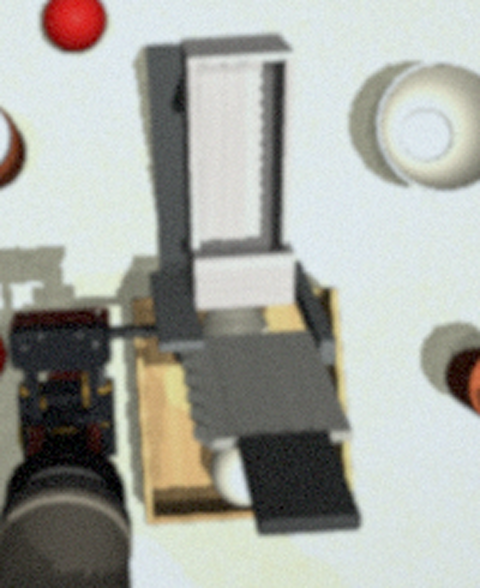

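```bash
python3 -m pendant '[[-1,[0,0,8],[0,0,0]],[-1,[0,0,17],[0,0,0]],[-1,[0,0,26],[0,0,0]],[-1,[0,0,34],[0,0,0]],[-1,[0,0,34],[0,0,0]]]'; python3 -c "
from h import *
go(PAD+0.012*RG[:,2],RG)"; python3 snap.py 11 scene top
```

```text
time_s: 10.15
position: [0.5301, 0.029, 0.0999]
orientation: [[0.882, 0.066, 0.467], [0.057, -0.998, 0.033], [0.468, -0.003, -0.884]]
ft_force: [-1.8, -0.8, 3.2]
grip_width: 0.006
t 10.15 pos [0.5301 0.029  0.0999] shift mm [-0.7 -0.9  1.3] turn [ 0.1  0.1 -0.6] F [-1.8 -0.8  3.2] q [ 0.38  0.37 -0.67  2.33  1.53  0.29 -1.59] g 0.006
```

View pics/scene11.png

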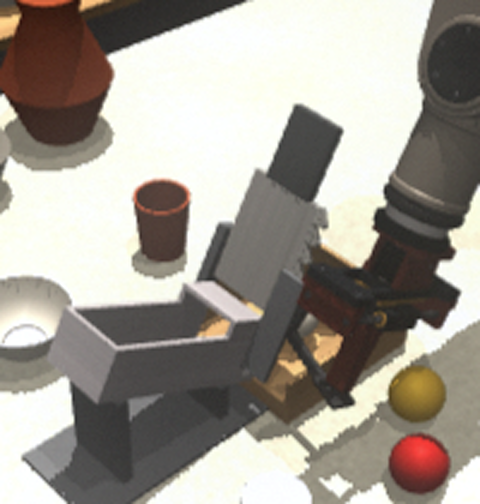

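The gate is sinking and the lever reads about 3.7 N. I'll keep it held down.

```bash
for i in 1 2 3; do python3 -m pendant '[[-1,[0,0,0],[0,0,0]],[-1,[0,0,0],[0,0,0]],[-1,[0,0,0],[0,0,0]],[-1,[0,0,0],[0,0,0]],[-1,[0,0,0],[0,0,0]]]' | grep -E "time|force|pos"; done;  python3 snap.py 12 scene top
```

```text
time_s: 10.88
position: [0.5298, 0.0297, 0.0992]
ft_force: [-0.5, -0.9, 3.6]
time_s: 11.5
position: [0.5297, 0.0297, 0.0992]
ft_force: [0.3, -0.8, 3.2]
time_s: 12.12
position: [0.5297, 0.0296, 0.0992]
ft_force: [0.2, 1.6, 3.9]
```

View pics/scene12.png

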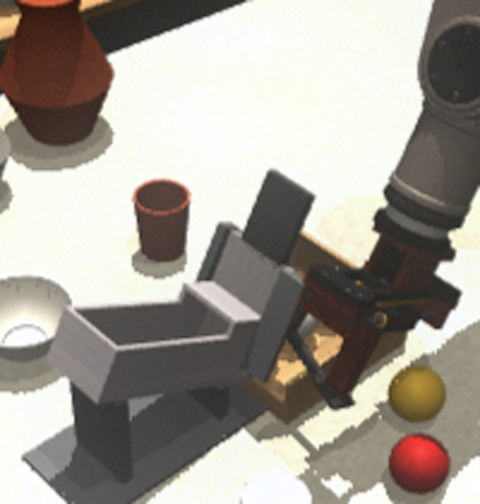

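View pics/top12.png

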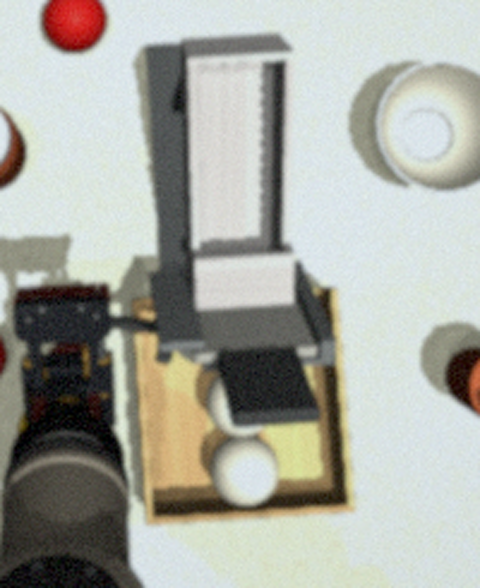

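```bash
python3 -m pendant '[[-1,[0,0,-10],[0,0,0]],[-1,[0,0,-25],[0,0,0]],[-1,[0,0,-55],[0,0,0]],[-1,[0,0,-95],[0,0,0]],[-1,[0,0,-120],[0,0,0]]]'; python3 -m pendant '[[-1,[0,0,0],[0,0,0]],[-1,[0,0,0],[0,0,0]],[-1,[0,0,0],[0,0,0]]]'; python3 snap.py 13 scene top; python3 balls.py
```

```text
time_s: 12.85
position: [0.4775, 0.0238, 0.1967]
orientation: [[0.883, 0.063, 0.465], [0.055, -0.998, 0.032], [0.466, -0.003, -0.885]]
ft_force: [0.3, -0.3, 0.4]
grip_width: 0.006
time_s: 13.22
position: [0.4787, 0.0241, 0.196]
orientation: [[0.883, 0.064, 0.466], [0.055, -0.998, 0.033], [0.467, -0.003, -0.884]]
ft_force: [-0.8, 0.2, 0.3]
grip_width: 0.005
top 0.74 [294. 317.] chute xy if in tray [-117.   17.   36.] rgb [92. 92. 83.] [282 311] [305 330]
top 0.7 [129. 258.] chute xy if in tray [243. 122.  36.] rgb [97. 21. 19.] [120 243] [145 269]
top 0.62 [270. 211.] chute xy if in tray [-56. 236.  36.] rgb [87. 20. 18.] [259 199] [286 227]
top 0.61 [321. 323.] chute xy if in tray [-173.    7.   36.] rgb [107. 109. 104.] [306 312] [334 339]
scene 0.91 [294. 241.] chute xy if in tray [233. 133.  36.] rgb [93. 37. 37.] [280 226] [307 252]
scene 0.86 [250. 365.] chute xy if in tray [-65. 229.  36.] rgb [87. 30. 28.] [240 352] [265 376]
scene 0.75 [224. 365.] chute xy if in tray [-132.  173.   36.] rgb [75. 61. 29.] [213 353] [235 374]
scene 0.73 [179. 325.] chute xy if in tray [-178.  -13.   36.] rgb [102. 100.  95.] [171 318] [192 338]
scene 0.57 [190. 318.] chute xy if in tray [-130.    7.   36.] rgb [91. 88. 81.] [181 314] [198 323]
```

View pics/scene13.png

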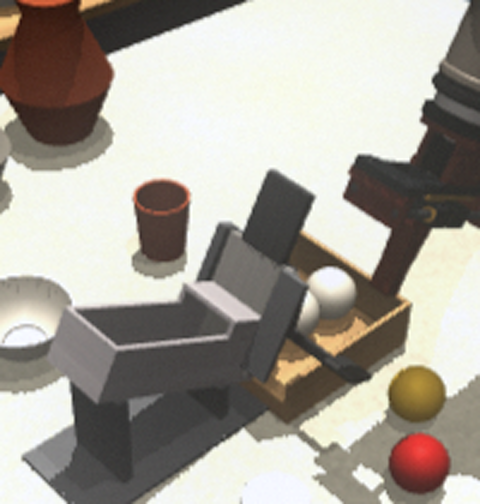

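View pics/top13.png

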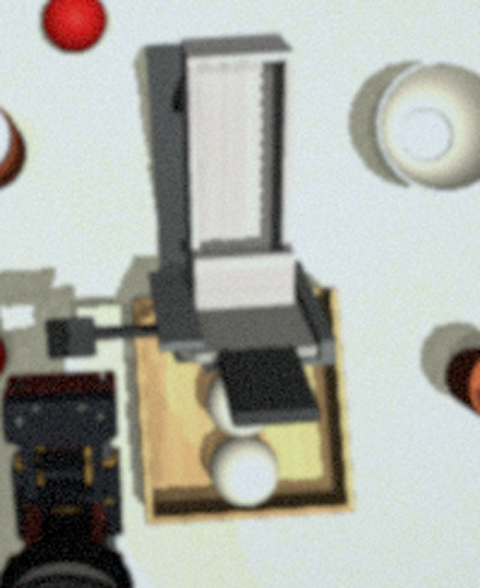

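```bash
python3 -c "
from rig import robot
s=robot.read_state();print(s['time_s'],s['ft_force']);print(robot.job_done())"
```

```text
13.525 [-1.05831027 -0.28216068  0.82196893]
the job is handed in; nothing more can be done
None
```

I emptied the chute into the tray, let the gate sink shut, and handed the job in at 13.5 s of the 42 s allowed. The hand-in gave no verdict.

- **Lift:** I gripped the tab, raised the gate about 102 mm and opened the fingers. The pawl held it.
- **Lowering:** I pressed the thumb lever about 25 mm, at roughly 3.7 N, and held it for about 2 s until the gate was down. Then I backed off clear.
- **Last pictures:** The chute is empty. The grip tab and the thumb pad are back where they were before the lift. The bowl and cup look unmoved. The jar is only partly in these last cropped views, and no move went near it. The wrist force is about zero.
- **Not fully confirmed:** Two balls lie clearly in the tray, at about x = -173 and -117 mm in the chute's frame. With the gate shut, the third is hidden under it. I last saw it while the gate was up, through the gap behind the plate, where its outline fitted a ball in the tray at about x = -55 mm. I did not measure its height.

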